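# Draw the trapped slide nut out of the bench rail with a hooked pick

### The job

The steel slide nut has run back under the cover of the aluminium bench rail: take the hooked pick from its wooden stand, reach through the slot, hook the nut's opening and draw the nut along the channel into the open loading window until it bears firmly, but not hard, on the brass stop screw. Leave the nut lying in the window and put the pick back upright in its stand. Be gentle with nut, pick and rail, keep the fingers off the nut, and leave the bottle, beaker and tongs alone.

Things in the scene. Friction and masses are not known exactly. Their poses are not given: they have to be found in the camera images.
- rail: Fixed aluminium rail, 280 (x) x 41 x 36 mm high; origin on its underside, on the centre line, x runs from -160 to 120. Straight channel 25 wide, floor z 6, end walls' inner faces x -152 and 112. Channel roof 6 thick (z 30 to 36): none over the loading window (x -152 to -40), lips with a 12 wide slot at y = 0 for x -40 to 50, solid cover x 50 to 112.
- nut: Loose steel slide nut 40 (x) x 22 x 8 mm thick, flat on the channel floor, too wide for the slot; slides with under 1 N. Origin centre of underside, axes as the rail's. A 14 (x) x 10 (y) opening goes right through its middle. Starts centred at rail x 44 to 68, its near end showing in the slot.
- stop: Brass stop screw in the window end wall, rigid; frame same as the rail's. Its 6 mm thick shank lies along x at y 0, z 9.5, pointing +x. How far it is screwed in is not measured: its end face is somewhere in rail x -120 to -96 (nut centre when seated: -100 to -76). Bearing firmly = 3 N or more for over 0.2 s; over 12 N on it is too hard.
- pick: Hooked pick, 90 g (sizes in mm). Origin on shaft axis at collar underside, z up. Collar 26 x 26 x 6 (z 0 to 6), wooden handle 16 x 16 square above (z 6 to 70). Below, 5 mm round steel: shaft down to z -36, foot 30 long along +x (axis z -36), tip turned down at x 30, its end at z -44.5 (6 below the foot's underside). Not over 20 N on rail or nut.
- stand: Fixed wooden stand 84 (x) x 56 x 50 mm high, origin centre of underside. Pocket in the top 52 long (x -26 to 26), 12 wide (y -6 to 6), 47 deep. The pick hangs in it: shaft at x -16, y 0, foot along the stand's +x, collar resting on the top (z 50).
- bottle: Bystander: closed white plastic bottle with blue cap, 68 mm diameter, 150 high, standing; origin centre of underside.
- beaker: Bystander: empty glass beaker, 68 mm diameter, 85 high, standing; origin centre of underside.
- tongs: Bystander: wooden test-tube tongs, about 150 mm long (x), 35 wide, 12 high, lying; origin centre of underside.
Not all that is in view belongs to the job. What is shaped like the pick but blue is not meant. What is shaped like the stand but purple is not meant.

How it is judged:
By the outcome, as a careful person would: the job done as asked, in the order asked, and still so for the second after the job is handed in, with the robot touching nothing.
It also fails if it takes over 64 s, if anything falls off the work surface, if the arm or the gripper's body presses on something with over 40 N, if the wrist force passes 120 N, or if a joint passes its speed limit or range.

### The arm

A 6-joint arm with a two-finger parallel gripper is mounted at the origin on the work surface. World frame = base frame: x ahead of the robot, y to its left, z up, the work surface at z = 0. Lengths are in m, angles in rad, forces in N, time in s.
With the tool pointing down it reaches from about 0.425 to 0.95 m from the base axis. Payload 3.5 kg.
Tool frame: the origin (TCP) lies midway between the tips of the shut fingers; the grasp point (between the pads) lies 19 mm behind it; z points along the fingers, y is the line along which they close (so a half turn about z gives the same grasp; the last joint's range is limited). The gripper opens to 85 mm and grips with 20 to 120 N. Pads are 22 mm wide; open, the fingers measure 114 mm over their backs; the gripper's body (76 mm by 85 mm) begins 54 mm behind the grasp point. The pads swing forward as they close: fully open they stand 13 mm farther back than shut.
Start: joints at [-1.306, 0.286, 1.577, -0, 1.279, -0.15], TCP at [0.272, -0.618, 0.231] pointing down, gripper open.
Joint ranges: [-2.77, 2.77], [-0.9, 2.22], [0.21, 2.48], [-1.53, 4.67], [0.24, 2.81], [-2.84, 2.84]. Speed limits (rad/s): [2.79, 2.79, 3.14, 3.14, 3.14, 3.14].

### API

Orientations are given as a unit quaternion [x, y, z, w].
In Python, from plant import * gives the robot as it stands.
- The arm moves only by the tool move_arm, never from a script. Its argument "moves" is a list of rows, each a list of 3 entries, a list of its own where there are three numbers: the opening, from 0 (shut) to 1 (fully open), then the shift along the tool's x, y, z in m, then the turn, a rotation vector about the tool's x, y, z in rad. A call has exactly 10 rows; each row shifts and turns the commanded pose from where the row before left it, along the tool's axes as they then stand; what a row does not reach is not made up. A row lasts 1/12 s, in which the tool goes at most 41.7 mm and 7.16 degrees, less where a joint would pass 70% of its speed; a pose out of reach is approached as far as the arm can. A call is refused whole if a number of a shift passes 0.0417 or a number of a turn 0.125, either way. A call with a gripper value outside its range is refused whole. The fingers move at their own pace and stop on an object; "grip_force" is the grip in N (left out, the last holds). Time passes only in rows, so rows that do not move let the fingers close, or fill a call up. It gives the time, the measured TCP pose, the force, the opening and the grip force at its end, in the units of the state.
- get_state(): the state, without advancing time (a new reading comes with each control period).
- read_camera(name): name is "scene" or "top"; returns the picture (420x560x3 uint8, red, green, blue); there is no depth.
- camera_params(name): a dict with "fx", "fy", "cx", "cy" (pixels), "rvec" (rotation vector, rad) and "tvec" (3), from world to camera coordinates, as OpenCV has them. Camera axes: x right, y down, z forward; pixel columns grow to the right and rows downward; lengths in m; the calibration is good to about 2 mm. A picture is of the moment at which its call begins. camera_params takes no time and is no camera call.
- sign_off(): hands the job in; it is judged then, once.
The state is a dict: "time": time; "qpos": joint angles; "dq": joint speeds; "joint_efforts": joint torques, N m; "eef_pos": TCP position; "tcp_rot": TCP orientation; "contact_force": force on the tool from outside, world axes, zero at the start; "wrist_torque": the same for the moment, N m; "opening": opening from 0.0 (shut) to 1.0 (fully open); "finger_force": force on a finger pad.
Only numpy, scipy, OpenCV 4.12 (cv2) and the standard library are available. Lean on these libraries where they do the work, as an engineer would, in place of code of your own. Each camera call takes 0.05 s, during which the arm holds its last target. There are 200 camera calls.

## Working session

There is one attempt and no reset: what is moved stays moved. The work goes in short steps, Python scripts to look and compute and a tool call to move; the robot and the scene stay as the last step left them, time stands still between calls to the robot, and variables do not carry over. Pictures are saved under pics/ and viewed, at most 10 in all, crops included, and the job is handed in when it is done.

Besides the shell and the picture viewer there is one more tool, called as name(argument=value, ...) on one line, values as JSON. move_arm: Moves the arm, as the interface text tells. Its arguments: {"type":"object","properties":{"moves":{"type":"array"},"grip_force":{"type":"number"}},"required":["moves"]}

```bash
mkdir -p pics; ls; python3 - <<'E'
from plant import *
import cv2
for n in("scene","top"):
    im=read_camera(n); cv2.imwrite(f"pics/{n}0.png",im[:,:,::-1]); print(n,camera_params(n))
print(get_state())
E
```

```text
pics
scene {'fx': 383.9683280950515, 'fy': 383.9683280950515, 'cx': 275.2189776012844, 'cy': 214.6079650975439, 'rvec': array([ 1.69173416,  2.06542515, -0.68000078]), 'tvec': array([ 0.0821936 , -0.43326568,  1.30485673])}
top {'fx': 434.82620473427613, 'fy': 434.82620473427613, 'cx': 286.65899049523995, 'cy': 210.05799118257096, 'rvec': array([ 2.10597448, -2.15606258,  0.14007437]), 'tvec': array([0.04936734, 0.57598103, 0.9854228 ])}
{'time': 0.1, 'qpos': array([-1.30601794e+00,  2.87092665e-01,  1.57807930e+00,  8.32677301e-06,
        1.27855321e+00, -1.50011252e-01]), 'dq': array([-0.0007409 , -0.00253385, -0.0030661 , -0.00049613, -0.00168701,
       -0.00072632]), 'joint_efforts': array([ 5.03329902e-04, -4.07295549e+01, -2.93699151e+01, -1.50512597e-04,
        3.43232103e-03,  5.58946862e-07]), 'eef_pos': array([ 0.27188582, -0.61716315,  0.23004871]), 'tcp_rot': array([ 9.78570362e-01,  2.05909953e-01, -5.71734469e-05, -1.06473764e-03]), 'contact_force': array([-0.17769901, -0.20710969,  0.35469149]), 'wrist_torque': array([-0.00521232, -0.02496337, -0.03220445]), 'finger_force': 0.0, 'opening': 0.9991769762392008}
```

View pics/scene0.png

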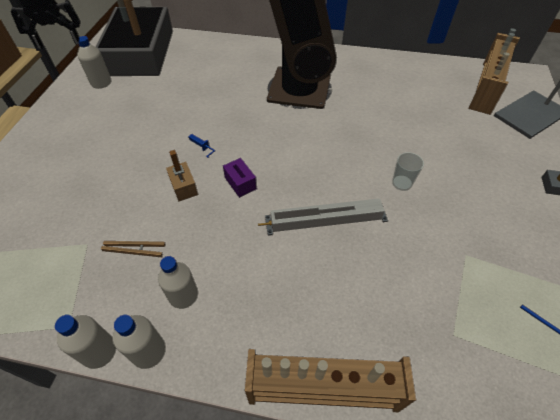

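View pics/top0.png

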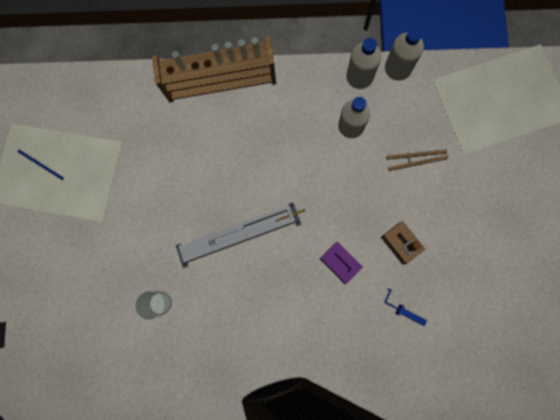

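The pick-like things are the wooden-handled pick standing in the brown stand (scene 178,165; top 405,243) and a blue pick lying loose (scene 201,143; top 405,313). The stand-like things are the brown stand (scene 182,181; top 403,243) and a purple one (scene 240,177; top 341,262). The brown stand and its wooden-handled pick fit the description. The rail is at top (180–300, 205–262), with the brass screw at its end near (300,212). I'll confirm this in one enlarged crop.

```bash
python3 - <<'E'
import cv2,numpy as np
s=cv2.imread("pics/scene0.png");t=cv2.imread("pics/top0.png")
c=lambda im,x,y,w,h,W,H:cv2.resize(im[y:y+h,x:x+w],(W,H),interpolation=cv2.INTER_CUBIC)
a=np.hstack([c(s,155,140,50,70,214,300),c(t,375,215,60,60,300,300),c(s,225,150,50,60,250,300)])[:,:764]
b=np.hstack([c(s,250,190,150,60,382,300),c(t,170,195,150,75,382,300)])
cv2.imwrite("pics/crop1.png",np.vstack([a,b]))
E
```

```text
(no output)
```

View pics/crop1.png

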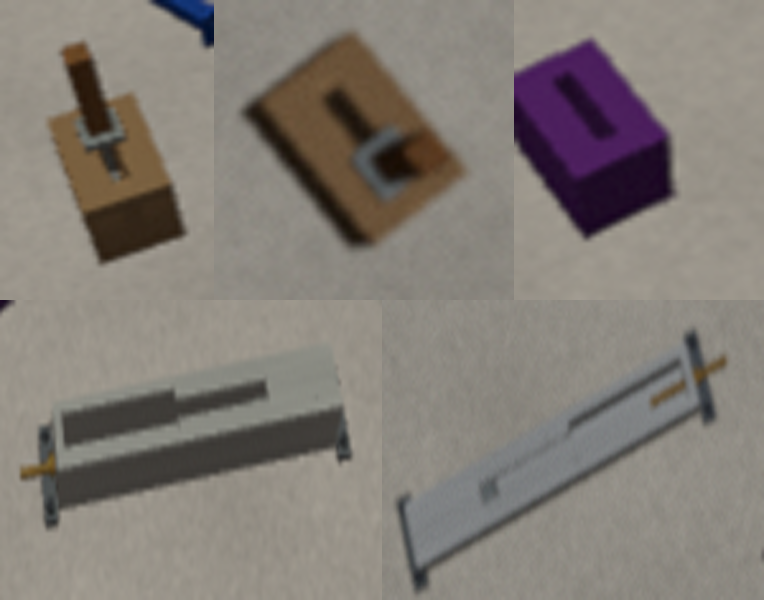

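The crop confirms it. The brown stand holds the steel pick, with the collar on it and the foot side of the pocket towards top-view upper-left. Next I'll measure corners in both views.

```bash
cat > h.py <<'E'
import numpy as np,cv2
from plant import *
def P(n):
    c=camera_params(n);R=cv2.Rodrigues(c["rvec"])[0];K=np.array([[c["fx"],0,c["cx"]],[0,c["fy"],c["cy"]],[0,0,1]])
    return K,R,np.array(c["tvec"]).reshape(3,1)
def tri(us,ut):
    A=[];Ms=[]
    for n in("scene","top"):
        K,R,t=P(n);Ms.append(K@np.hstack([R,t]))
    X=cv2.triangulatePoints(Ms[0],Ms[1],np.float64(us).T,np.float64(ut).T);return (X[:3]/X[3]).T
def plane(n,uv,z):
    K,R,t=P(n);o=(-R.T@t).ravel();d=(R.T@np.linalg.inv(K)@np.c_[np.float64(uv),np.ones(len(uv))].T).T
    return o+d*((z-o[2])/d[:,2])[:,None]
def proj(n,X):
    K,R,t=P(n);return cv2.projectPoints(np.float64(X),R,t,K,None)[0][:,0]
E
python3 - <<'E'
from h import *
np.set_printoptions(precision=4,suppress=True)
s=[(166.1,168.4),(185.8,161.6),(195.1,182.6),(174.8,188.9)];t=[(425,249),(406.4,262.7),(384.5,235.5),(402,221.6)]
X=tri(s,t);print(X);print(plane("top",t,.05));print(plane("scene",s,.05))
S=cv2.imread("pics/scene0.png");T=cv2.imread("pics/top0.png")
cv2.imwrite("pics/rail.png",np.vstack([cv2.resize(S[192:242,255:395],(784,280),interpolation=3),cv2.resize(T[200:270,172:312],(784,300)if 0 else (784,320),interpolation=3)]))
E
```

```text
[[ 0.4778 -0.2841  0.0434]
 [ 0.4471 -0.2383  0.0472]
 [ 0.5112 -0.1918  0.0439]
 [ 0.5429 -0.2346  0.0457]]
[[ 0.4772 -0.2815  0.05  ]
 [ 0.4468 -0.2369  0.05  ]
 [ 0.5106 -0.1903  0.05  ]
 [ 0.5421 -0.2327  0.05  ]]
[[ 0.4834 -0.2812  0.05  ]
 [ 0.4496 -0.2379  0.05  ]
 [ 0.5161 -0.1893  0.05  ]
 [ 0.5463 -0.2335  0.05  ]]
```

View pics/rail.png

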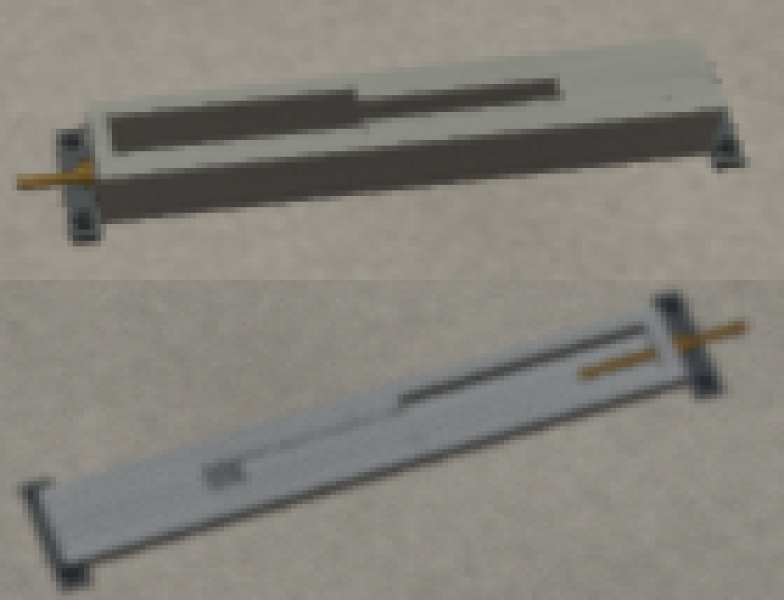

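The crop shows the rail corners, the window and the slot. In the top view the dark nut end fills the last part of the slot (crop 205–245, 462–487). The brass shank tip is at crop (580,374).

```bash
cat > rail.py <<'E'
from h import *
np.set_printoptions(precision=4,suppress=True)
f=lambda p:[((x+.5)/5.6-.5+255,(y+.5)/5.6-.5+192) for x,y in p]
g=lambda p:[((x+.5)/5.6-.5+172,(y-280+.5)/4.571-.5+200) for x,y in p]
s=f([(103,182),(92,103),(722,108),(703,42)]);t=g([(655,312),(690,380),(40,487),(65,562)])
m=np.array([[-160,1],[-160,-1],[120,1],[120,-1]])*[1e-3,.0205]   # y sign: rail +x points left in top view
X=tri(s,t);print("tri",X)
def fit(W,m):
    W=W[:,:2];c=W.mean(0);mc=m.mean(0)
    # direction incl. reflection handled by sign
    best=None
    for sg in(1,-1):
        mm=(m-mc)*[1,sg];H=mm.T@(W-c);a=np.arctan2(H[0,1]-H[1,0],H[0,0]+H[1,1])
        R=np.array([[np.cos(a),-np.sin(a)],[np.sin(a),np.cos(a)]]);r=W-c-mm@R.T
        e=np.sqrt((r**2).sum(1).mean())
        if best is None or e<best[0]:best=(e,a,c-R@(mc*[1,sg]),sg)
    return best
if __name__=="__main__":
    for W in(X,plane("top",t,.036),plane("scene",s,.036)):print(W[:,:2].ravel(),fit(W,m))
    s2=f([(558,80),(558,95),(112,115),(113,153),(358,92)])
    t2=g([(205,464),(208,488),(245,460),(248,480),(580,374),(400,403),(648,325)])
    e,a,o,sg=fit(X,m);A=np.array([np.cos(a),np.sin(a)]);B=np.array([-np.sin(a),np.cos(a)])
    def rl(W):return np.c_[(W[:,:2]-o)@A,(W[:,:2]-o)@B]*1e3
    print("scene top feats",rl(plane("scene",s2,.036)));print("top z36",rl(plane("top",t2,.036)));print("top z14",rl(plane("top",t2,.014)));print("top z9.5",rl(plane("top",t2,.0095)))
    ss=[(166.1,168.4),(185.8,161.6),(195.1,182.6),(174.8,188.9)];tt=[(425,249),(406.4,262.7),(384.5,235.5),(402,221.6)]
    ms=np.array([[-42,28],[-42,-28],[42,-28],[42,28]])*1e-3
    for W in(tri(ss,tt),plane("top",tt,.05),plane("scene",ss,.05)):print("stand",fit(W,ms))
E
python3 rail.py
```

```text
tri [[0.5883 0.0312 0.0259]
 [0.5509 0.0176 0.0311]
 [0.5014 0.2939 0.0339]
 [0.4624 0.2841 0.0302]]
[0.5883 0.0312 0.5509 0.0176 0.5014 0.2939 0.4624 0.2841] (np.float64(0.001379132004184213), np.float64(1.8902883757684232), array([0.5195, 0.1757]), -1)
[0.5866 0.0313 0.5504 0.0172 0.5012 0.2941 0.4622 0.2829] (np.float64(0.001513598333227942), np.float64(1.888320718552221), array([0.5188, 0.1754]), -1)
[0.5951 0.0324 0.5543 0.0189 0.5033 0.2926 0.4674 0.2828] (np.float64(0.0023111667008171555), np.float64(1.8988645691327448), array([0.5236, 0.1756]), -1)
scene top feats [[  48.0774    2.8844]
 [  46.0869   -5.3058]
 [-151.7753    8.4478]
 [-153.7522  -12.0716]
 [ -41.6364    7.4173]]
top z36 [[  48.2873   -7.5496]
 [  50.9305    4.7413]
 [  31.5953   -3.7949]
 [  33.6245    6.5155]
 [-117.1729    1.6882]
 [ -39.9988   -9.7989]
 [-153.0667  -12.8875]]
top z14 [[  51.9223  -10.8367]
 [  54.6222    1.7175]
 [  34.8727   -7.0015]
 [  36.9454    3.5298]
 [-117.0832   -1.4009]
 [ -38.2555  -13.1342]
 [-153.7461  -16.2889]]
top z9.5 [[  52.6659  -11.5091]
 [  55.3774    1.0991]
 [  35.5431   -7.6574]
 [  37.6246    2.9191]
 [-117.0648   -2.0328]
 [ -37.8989  -13.8164]
 [-153.885   -16.9846]]
stand (np.float64(0.002186521936066437), np.float64(0.6311298315513136), array([ 0.4948, -0.2372]), -1)
stand (np.float64(0.0024511278085732374), np.float64(0.6314996434234271), array([ 0.4942, -0.2354]), -1)
stand (np.float64(0.0021344504154378018), np.float64(0.6372959823376217), array([ 0.4988, -0.2354]), -1)
```

```bash
cat > go.py <<'E'
from h import *
from scipy.spatial.transform import Rotation as Ro
np.set_printoptions(precision=4,suppress=True)
def plan(p,yaw):
    "turn to tool-x heading yaw (tool straight down), then shift to p: in tool axes"
    s=get_state();R0=Ro.from_quat(s["tcp_rot"])
    R1=Ro.from_matrix(np.c_[[np.cos(yaw),np.sin(yaw),0],[np.sin(yaw),-np.cos(yaw),0],[0,0,-1]])
    print("t",s["time"],"turn",(R0.inv()*R1).as_rotvec(),"shift",R1.inv().apply(np.array(p)-s["eef_pos"]))
    print("pos",s["eef_pos"],"F",s["contact_force"],"open",s["opening"])
E
python3 - <<'E'
from go import *
X=tri([(172.1,151.7)],[(417.4,245.6)]);print("handle top",X,plane("top",[(417.4,245.6)],.12),plane("scene",[(172.1,151.7)],.12))
plan([.4816,-.2454,.16],.631)
E
```

```text
handle top [[ 0.4815 -0.2476  0.116 ]] [[ 0.4808 -0.2453  0.12  ]] [[ 0.4853 -0.2468  0.12  ]]
t 0.1 turn [-0.0021 -0.0006 -0.2162] shift [ 0.3887 -0.1765  0.07  ]
pos [ 0.2719 -0.6172  0.23  ] F [-0.1777 -0.2071  0.3547] open 0.9991769762392008
```

move_arm(moves=[[1,[0,0,0],[0,0,-0.108]],[1,[0,0,0],[0,0,-0.108]],[1,[0.0243,-0.011,0.0044],[0,0,0]],[1,[0.0243,-0.011,0.0044],[0,0,0]],[1,[0.0243,-0.011,0.0044],[0,0,0]],[1,[0.0243,-0.011,0.0044],[0,0,0]],[1,[0.0243,-0.011,0.0044],[0,0,0]],[1,[0.0243,-0.011,0.0044],[0,0,0]],[1,[0.0243,-0.011,0.0044],[0,0,0]],[1,[0.0243,-0.011,0.0044],[0,0,0]]])

```text
time: 0.93
eef_pos: [0.3774, -0.4305, 0.1953]
tcp_rot: [0.951, 0.31, -0.0, -0.001]
contact_force: [0.2, -0.7, 0.0]
opening: 1.001
finger_force: 0.0
```

move_arm(moves=[[1,[0.0243,-0.011,0.0044],[0,0,0]],[1,[0.0243,-0.011,0.0044],[0,0,0]],[1,[0.0243,-0.011,0.0044],[0,0,0]],[1,[0.0243,-0.011,0.0044],[0,0,0]],[1,[0.0243,-0.011,0.0044],[0,0,0]],[1,[0.0243,-0.011,0.0044],[0,0,0]],[1,[0.0243,-0.011,0.0044],[0,0,0]],[1,[0.0243,-0.011,0.0044],[0,0,0]],[1,[0,0,0],[0,0,0]],[1,[0,0,0],[0,0,0]]])

```text
time: 1.77
eef_pos: [0.4822, -0.2449, 0.1601]
tcp_rot: [0.95, 0.311, -0.001, -0.001]
contact_force: [0.9, -0.1, 0.4]
opening: 1.001
finger_force: 0.0
```

```bash
python3 - <<'E'
from go import *
plan([.4815,-.246,.063],.631)
S=read_camera("scene")[:,:,::-1];T=read_camera("top")[:,:,::-1]
cv2.imwrite("pics/pre.png",np.hstack([cv2.resize(S[100:220,120:240],(400,400),interpolation=3),cv2.resize(T[180:300,345:465],(400,400),interpolation=3)]))
E
```

```text
t 1.7667 turn [-0.0015  0.0007  0.0025] shift [-0.0012  0.0004  0.0971]
pos [ 0.4822 -0.2449  0.1601] F [ 0.8696 -0.141   0.3751] open 1.0013777527125916
```

View pics/pre.png

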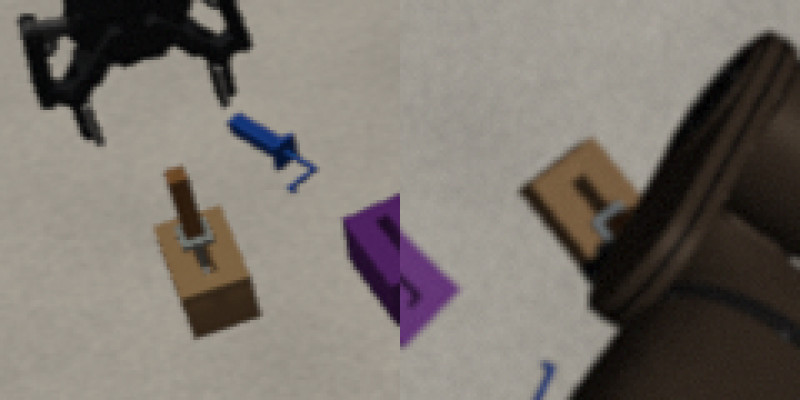

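The open fingertips (crop 95,140 and 225,100) straddle the handle, so I'll go down. The blue and purple items are clear.

move_arm(moves=[[1,[-0.0012,0,0.01],[0,0,0.002]],[1,[0,0,0.015],[0,0,0]],[1,[0,0,0.015],[0,0,0]],[1,[0,0,0.015],[0,0,0]],[1,[0,0,0.015],[0,0,0]],[1,[0,0,0.015],[0,0,0]],[1,[0,0,0.012],[0,0,0]],[1,[0,0,0],[0,0,0]],[0.5,[0,0,0],[0,0,0]],[0.35,[0,0,0],[0,0,0]]], grip_force=20)

```text
time: 2.7
eef_pos: [0.4815, -0.2477, 0.0645]
tcp_rot: [0.951, 0.309, 0.0, 0.0]
contact_force: [0.1, 1.2, 1.2]
opening: 0.747
finger_force: 0.0
```

move_arm(moves=[[0.25,[0,0,0],[0,0,0]],[0.2,[0,0,0],[0,0,0]],[0.15,[0,0,0],[0,0,0]],[0.1,[0,0,0],[0,0,0]],[0.0,[0,0,0],[0,0,0]],[0,[0,0,0],[0,0,0]],[0,[0,0,0],[0,0,0]],[0,[0,0,0],[0,0,0]],[0,[0,0,0],[0,0,0]],[0,[0,0,0],[0,0,0]]])

```text
time: 3.53
eef_pos: [0.4817, -0.2472, 0.0646]
tcp_rot: [0.951, 0.309, 0.0, 0.0]
contact_force: [-1.0, 0.0, 5.1]
opening: 0.18
finger_force: 27.3
```

move_arm(moves=[[0,[0,0,0],[0,0,0]],[0,[0,0,0],[0,0,0]],[0,[0,0,0],[0,0,0]],[0,[0,0,0],[0,0,0]],[0,[0,0,-0.002],[0,0,0]],[0,[0,0,-0.006],[0,0,0]],[0,[0,0,-0.01],[0,0,0]],[0,[0,0,-0.01],[0,0,0]],[0,[0,0,-0.01],[0,0,0]],[0,[0,0,-0.01],[0,0,0]]], grip_force=80)

```text
time: 4.37
eef_pos: [0.4814, -0.2472, 0.1133]
tcp_rot: [0.951, 0.309, 0.0, 0.0]
contact_force: [-0.2, -0.1, -1.3]
opening: 0.172
finger_force: 77.9
```

move_arm(moves=[[0,[0,0,-0.01],[0,0,0]],[0,[0,0,-0.01],[0,0,0]],[0,[0,0,-0.01],[0,0,0]],[0,[0,0,-0.01],[0,0,0]],[0,[0,0,-0.01],[0,0,0]],[0,[0,0,-0.01],[0,0,0]],[0,[0,0,-0.005],[0,0,0]],[0,[0,0,0],[0,0,0]],[0,[0,0,0],[0,0,0]],[0,[0,0,0],[0,0,0]]])

```text
time: 5.2
eef_pos: [0.4809, -0.2467, 0.1763]
tcp_rot: [0.951, 0.309, -0.0, -0.001]
contact_force: [-0.5, -0.1, -1.7]
opening: 0.183
finger_force: 77.9
```

```bash
python3 - <<'E'
from go import *
a=1.889;A=np.array([np.cos(a),np.sin(a)]);B=np.array([-np.sin(a),np.cos(a)])
o=np.array([.5202,.1760])
print("shaft over rail x=-85:",o-.085*A)
plan([*(o-.085*A),.17],1.889)
S=read_camera("scene")[:,:,::-1];T=read_camera("top")[:,:,::-1]
cv2.imwrite("pics/lift.png",np.hstack([cv2.resize(S[80:220,110:250],(400,400),interpolation=3),cv2.resize(T[160:300,325:465],(400,400),interpolation=3)]))
E
```

```text
shaft over rail x=-85: [0.5468 0.0953]
t 5.2 turn [-0.0013 -0.0005 -1.2603] shift [0.3042 0.1696 0.0063]
pos [ 0.4809 -0.2467  0.1763] F [-0.5119 -0.0993 -1.7345] open 0.18255303189175737
```

View pics/lift.png

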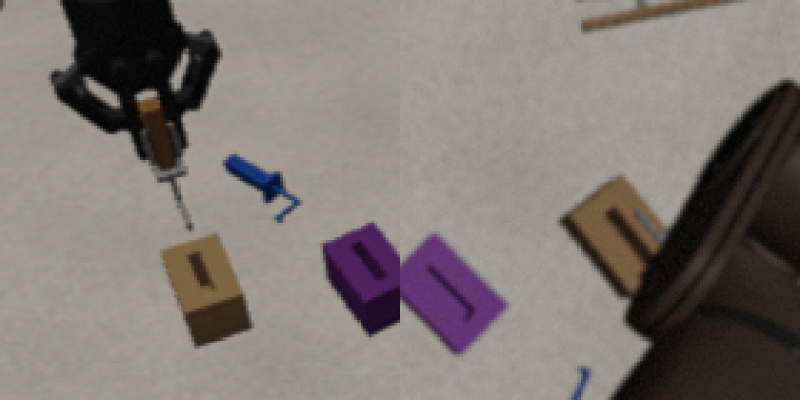

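The pick hangs straight in the fingers with its foot clear of the stand (scene crop 190,228). I'll turn and carry it to above the window.

move_arm(moves=[[0,[0,0,0],[0,0,-0.115]],[0,[0,0,0],[0,0,-0.115]],[0,[0,0,0],[0,0,-0.115]],[0,[0,0,0],[0,0,-0.115]],[0,[0,0,0],[0,0,-0.115]],[0,[0,0,0],[0,0,-0.115]],[0,[0,0,0],[0,0,-0.115]],[0,[0,0,0],[0,0,-0.115]],[0,[0,0,0],[0,0,-0.115]],[0,[0,0,0],[0,0,-0.115]]])

```text
time: 6.13
eef_pos: [0.481, -0.2468, 0.1762]
tcp_rot: [0.628, 0.778, -0.0, -0.001]
contact_force: [0.7, -0.1, -1.1]
opening: 0.174
finger_force: 77.8
```

move_arm(moves=[[0,[0,0,0],[0,0,-0.11]],[0,[0.0217,0.0121,0],[0,0,0]],[0,[0.0217,0.0121,0],[0,0,0]],[0,[0.0217,0.0121,0],[0,0,0]],[0,[0.0217,0.0121,0],[0,0,0]],[0,[0.0217,0.0121,0],[0,0,0]],[0,[0.0217,0.0121,0],[0,0,0]],[0,[0.0217,0.0121,0],[0,0,0]],[0,[0.0217,0.0121,0],[0,0,0]],[0,[0.0217,0.0121,0],[0,0,0]]])

```text
time: 6.97
eef_pos: [0.5234, -0.0261, 0.1763]
tcp_rot: [0.586, 0.81, -0.0, -0.001]
contact_force: [0.1, -1.3, -1.1]
opening: 0.174
finger_force: 78.0
```

move_arm(moves=[[0,[0.0217,0.0121,0],[0,0,0]],[0,[0.0217,0.0121,0],[0,0,0]],[0,[0.0217,0.0121,0],[0,0,0]],[0,[0.0217,0.0121,0],[0,0,0]],[0,[0.0217,0.0121,0],[0,0,0]],[0,[0,0,0.014],[0,0,0]],[0,[0,0,0.014],[0,0,0]],[0,[0,0,0.014],[0,0,0]],[0,[0,0,0],[0,0,0]],[0,[0,0,0],[0,0,0]]])

```text
time: 7.8
eef_pos: [0.5462, 0.0946, 0.1336]
tcp_rot: [0.586, 0.81, -0.001, -0.001]
contact_force: [0.6, 0.9, -0.9]
opening: 0.18
finger_force: 78.1
```

```bash
python3 - <<'E'
from go import *
a=1.889;A=np.array([np.cos(a),np.sin(a)]);o=np.array([.5202,.1760])
plan([*(o-.085*A),.12],1.889)
S=read_camera("scene")[:,:,::-1];T=read_camera("top")[:,:,::-1]
cv2.imwrite("pics/over_s.png",S);cv2.imwrite("pics/over_t.png",T)
cv2.imwrite("pics/over.png",np.vstack([cv2.resize(S[150:250,250:400],(450,300),interpolation=3),cv2.resize(T[180:280,170:320],(450,300),interpolation=3)]))
E
```

```text
t 7.8 turn [-0.0031 -0.0011 -0.0002] shift [0.0005 0.0008 0.0136]
pos [0.5462 0.0946 0.1336] F [ 0.6249  0.8774 -0.9206] open 0.18020872179925648
```

View pics/over.png

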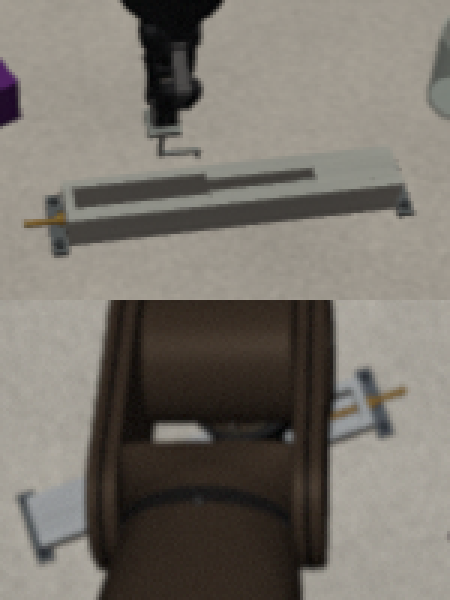

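The pick is above the window with its foot pointing along rail +x (scene crop tip 197,155). The top view is blocked by the arm. The window is wide, so I'll lower into it and check sideways fit from near.

move_arm(moves=[[0,[0.0005,0.0008,0.004],[0,0,0]],[0,[0,0,0.008],[0,0,0]],[0,[0,0,0.008],[0,0,0]],[0,[0,0,0.008],[0,0,0]],[0,[0,0,0.008],[0,0,0]],[0,[0,0,0.008],[0,0,0]],[0,[0,0,0.008],[0,0,0]],[0,[0,0,0.006],[0,0,0]],[0,[0,0,0],[0,0,0]],[0,[0,0,0],[0,0,0]]])

```text
time: 8.73
eef_pos: [0.5475, 0.0953, 0.0763]
tcp_rot: [0.586, 0.81, -0.0, -0.0]
contact_force: [-0.4, 0.6, -1.0]
opening: 0.179
finger_force: 78.1
```

```bash
python3 - <<'E'
from go import *
a=1.889;A=np.array([np.cos(a),np.sin(a)]);o=np.array([.5202,.1760])
plan([*(o-.085*A),.0756],1.889)
S=read_camera("scene")[:,:,::-1]
cv2.imwrite("pics/in_s.png",S)
cv2.imwrite("pics/in.png",cv2.resize(S[175:240,255:375],(792,429),interpolation=3))
E
```

```text
t 8.7333 turn [-0.0011 -0.0004 -0.0001] shift [ 0.0002 -0.0006  0.0007]
pos [0.5475 0.0953 0.0763] F [-0.3689  0.6182 -0.978 ] open 0.1786931965230829
```

View pics/in.png

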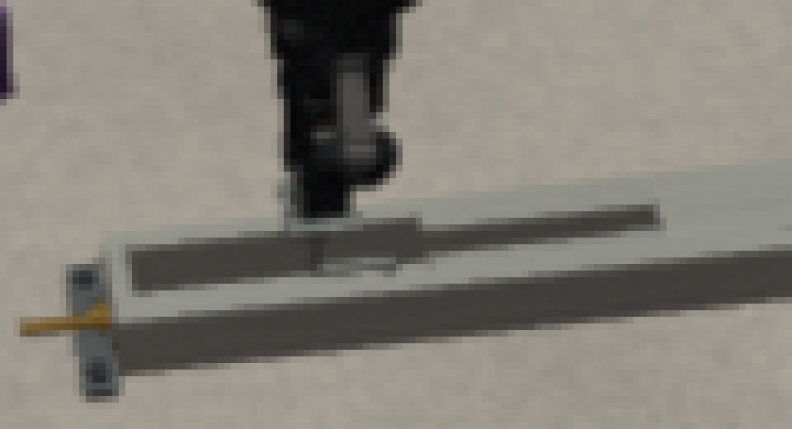

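```bash
python3 - <<'E'
from go import *
f=lambda p:[((x+.5)/6.6-.5+255,(y+.5)/6.6-.5+175) for x,y in p]
a=1.889;A=np.array([np.cos(a),np.sin(a)]);B=np.array([-np.sin(a),np.cos(a)]);o=np.array([.5202,.1760])
rl=lambda W:np.c_[(W[:,:2]-o)@A,(W[:,:2]-o)@B]*1e3
e=f([(132,247),(418,218),(135,292),(425,230),(655,206),(425,258),(657,228)])
print("edges z36",rl(plane("scene",e,.036)))
print("foot z26",rl(plane("scene",f([(318,263),(350,262),(397,265)]),.0265)))
print("foot z28",rl(plane("scene",f([(318,263),(350,262),(397,265)]),.028)))
print("tcp",rl(get_state()["eef_pos"][None]))
# predicted pixel positions if pick is exactly at tcp, and slot centre y offsets
C=get_state()["eef_pos"]
pts=[[*(C[:2]+x*A),z] for x,z in((0,.0257),(.03,.0257),(.03,.0172))]
p=proj("scene",pts);print("pred foot crop px",(p-[255-.5,175-.5])*6.6-.5)
S=cv2.imread("pics/in_s.png");
for c in(306,309,312,330,340):print(c,S[205:224,c].mean(1).astype(int))
E
```

```text
edges z36 [[-151.8277    9.4306]
 [ -42.9695    9.61  ]
 [-153.1204  -11.281 ]
 [ -41.3837    3.7062]
 [  47.0607    4.1341]
 [ -43.7743   -9.1576]
 [  45.3509   -6.1458]]
foot z26 [[-82.2289   0.2595]
 [-70.1617  -0.7697]
 [-52.8006  -4.34  ]]
foot z28 [[-82.4742  -0.8096]
 [-70.4304  -1.8368]
 [-53.1029  -5.4002]]
tcp [[-85.3858  -1.0823]]
pred foot crop px [[310.1976 267.9298]
 [388.5818 260.0132]
 [386.9937 273.1518]]
306 [ 14  13  39 108 112  65  61  62  63  83 104  97 136 144 140  85  62  61
  63]
309 [158 145 117 113  92  64  62  62  67 104  96 122 141 143 121  75  63  63
  62]
312 [154 144 143 106  70  62  62  61  69 110  86 130 143 142 106  70  63  62
  62]
330 [140 143 141 110  70  61  64 101 137 143 143 141  96  66  62  62  63  64
  61]
340 [141 139 105  69  61  66 106 137 142 143 141  91  64  61  61  63  63  60
  68]
```

The foot lies along the channel. Its y is about −1.3 mm against a slot centre of about −1.0 mm, so it is centred to within 1 mm. I'll slide it in under the lips.

move_arm(moves=[[0,[0.004,0,0.0007],[0,0,0]],[0,[0.006,0,0],[0,0,0]],[0,[0.006,0,0],[0,0,0]],[0,[0.006,0,0],[0,0,0]],[0,[0.006,0,0],[0,0,0]],[0,[0.006,0,0],[0,0,0]],[0,[0.006,0,0],[0,0,0]],[0,[0.006,0,0],[0,0,0]],[0,[0.004,0,0],[0,0,0]],[0,[0.0,0,0],[0,0,0]]])

```text
time: 9.62
eef_pos: [0.5318, 0.1436, 0.0762]
tcp_rot: [0.586, 0.81, -0.0, -0.0]
contact_force: [-0.3, 0.7, -0.7]
opening: 0.177
finger_force: 78.1
```

move_arm(moves=[[0,[0.004,0,0],[0,0,0]],[0,[0.007,0,0],[0,0,0]],[0,[0.007,0,0],[0,0,0]],[0,[0.007,0,0],[0,0,0]],[0,[0.007,0,0],[0,0,0]],[0,[0.007,0,0],[0,0,0]],[0,[0.007,0,0],[0,0,0]],[0,[0.007,0,0],[0,0,0]],[0,[0.005,0,0],[0,0,0]],[0,[0.0,0,0],[0,0,0]]])

```text
time: 10.45
eef_pos: [0.5136, 0.1988, 0.0762]
tcp_rot: [0.586, 0.81, 0.0, -0.0]
contact_force: [-0.3, -0.3, -2.0]
opening: 0.172
finger_force: 78.1
```

```bash
cat > st.py <<'E'
from go import *
a=1.889;A=np.array([np.cos(a),np.sin(a)]);B=np.array([-np.sin(a),np.cos(a)]);o=np.array([.5202,.1760])
R=np.array([A,B])
def st():
    s=get_state();print("t",round(s["time"],2),"rail xy mm",R@(s["eef_pos"][:2]-o)*1e3,"z",s["eef_pos"][2],"F rail",R@s["contact_force"][:2],s["contact_force"][2],"M",s["wrist_torque"],"yaw",Ro.from_quat(s["tcp_rot"]).as_matrix()[:2,0]@B)
if __name__=="__main__":st()
E
python3 st.py; python3 - <<'E'
from h import *
S=read_camera("scene")[:,:,::-1];cv2.imwrite("pics/slot_s.png",S)
cv2.imwrite("pics/slot.png",cv2.resize(S[175:240,275:395],(792,429),interpolation=3))
E
```

```text
t 10.45 rail xy mm [23.7719 -0.8547] z 0.07617161656188161 F rail [-0.2378  0.3793] -2.0007055752009384 M [ 0.0143 -0.0354  0.0216] yaw 0.0009764442999040141
```

move_arm(moves=[[0,[0.001,0,0],[0,0,0]],[0,[0,0,0.0006],[0,0,0]],[0,[0,0,0.0006],[0,0,0]],[0,[0,0,0.0006],[0,0,0]],[0,[0,0,0.0006],[0,0,0]],[0,[0,0,0.0006],[0,0,0]],[0,[0,0,0.0005],[0,0,0]],[0,[0,0,0.0005],[0,0,0]],[0,[0,0,0],[0,0,0]],[0,[0,0,0],[0,0,0]]])

```text
time: 11.33
eef_pos: [0.5137, 0.1988, 0.0722]
tcp_rot: [0.586, 0.81, -0.0, -0.0]
contact_force: [-0.1, 0.2, -0.5]
opening: 0.174
finger_force: 78.1
```

```bash
python3 st.py
```

```text
t 11.33 rail xy mm [23.6639 -0.9307] z 0.07217719206049025 F rail [ 0.2454 -0.0171] -0.49249257797701407 M [ 0.0144  0.0175 -0.0055] yaw -0.00023784178018889537
```

move_arm(moves=[[0,[0,0,0.0005],[0,0,0]],[0,[0,0,0.0005],[0,0,0]],[0,[0,0,0.0005],[0,0,0]],[0,[0,0,0],[0,0,0]],[0,[0,0,0],[0,0,0]],[0,[0,0,0],[0,0,0]],[0,[0,0,0],[0,0,0]],[0,[0,0,0],[0,0,0]],[0,[0,0,0],[0,0,0]],[0,[0,0,0],[0,0,0]]])

```text
time: 12.17
eef_pos: [0.5137, 0.1988, 0.0707]
tcp_rot: [0.586, 0.81, 0.0, -0.0]
contact_force: [-0.4, 0.0, -1.6]
opening: 0.178
finger_force: 78.1
```

```bash
python3 st.py
```

```text
t 12.17 rail xy mm [23.6798 -0.9511] z 0.07074401323181889 F rail [0.1516 0.3288] -1.6419989777045259 M [-0.0236  0.0011 -0.0239] yaw -0.00018502045173292156
```

move_arm(moves=[[0,[0,0,0.0005],[0,0,0]],[0,[0,0,0.0005],[0,0,0]],[0,[0,0,0.0005],[0,0,0]],[0,[0,0,0.0005],[0,0,0]],[0,[0,0,0.0005],[0,0,0]],[0,[0,0,0],[0,0,0]],[0,[0,0,0],[0,0,0]],[0,[0,0,0],[0,0,0]],[0,[0,0,0],[0,0,0]],[0,[0,0,0],[0,0,0]]])

```text
time: 13.0
eef_pos: [0.5137, 0.1988, 0.0683]
tcp_rot: [0.586, 0.81, 0.0, 0.0]
contact_force: [-1.1, -0.5, -1.5]
opening: 0.172
finger_force: 78.1
```

```bash
python3 st.py
```

```text
t 13.0 rail xy mm [23.6879 -0.9611] z 0.06825453199749922 F rail [-0.1114  1.198 ] -1.514281496659243 M [-0.0145  0.0105  0.0152] yaw -0.00017357831580835296
```

No contact down to about 9 mm above the floor, so the tip is in the opening. Drawing back now.

move_arm(moves=[[0,[-0.001,0,0],[0,0,0]],[0,[-0.001,0,0],[0,0,0]],[0,[-0.002,0,0],[0,0,0]],[0,[-0.003,0,0],[0,0,0]],[0,[-0.004,0,0],[0,0,0]],[0,[-0.005,0,0],[0,0,0]],[0,[-0.005,0,0],[0,0,0]],[0,[-0.005,0,0],[0,0,0]],[0,[-0.005,0,0],[0,0,0]],[0,[-0.005,0,0],[0,0,0]]])

```text
time: 13.83
eef_pos: [0.5252, 0.164, 0.0682]
tcp_rot: [0.586, 0.81, 0.0, 0.0]
contact_force: [0.7, 0.9, -0.7]
opening: 0.177
finger_force: 78.1
```

move_arm(moves=[[0,[-0.005,0,0],[0,0,0]],[0,[-0.005,0,0],[0,0,0]],[0,[-0.005,0,0],[0,0,0]],[0,[-0.005,0,0],[0,0,0]],[0,[-0.005,0,0],[0,0,0]],[0,[-0.005,0,0],[0,0,0]],[0,[-0.005,0,0],[0,0,0]],[0,[-0.005,0,0],[0,0,0]],[0,[-0.005,0,0],[0,0,0]],[0,[-0.005,0,0],[0,0,0]]])

```text
time: 14.67
eef_pos: [0.5407, 0.1166, 0.0682]
tcp_rot: [0.586, 0.81, -0.0, -0.0]
contact_force: [-0.0, -0.9, -0.9]
opening: 0.177
finger_force: 78.1
```

```bash
python3 st.py;python3 - <<'E'
from h import *
S=read_camera("scene")[:,:,::-1];cv2.imwrite("pics/pull_s.png",S)
S0=cv2.imread("pics/slot_s.png")
f=lambda I:cv2.resize(I[185:235,262:382],(792,300),interpolation=3)
cv2.imwrite("pics/pull.png",np.vstack([f(S0),f(S)]))
E
```

```text
t 14.67 rail xy mm [-62.8198  -0.9289] z 0.06821721025654232 F rail [-0.8289  0.2831] -0.8767379434869046 M [ 0.1048  0.0356 -0.0069] yaw -0.00018236471425572042
```

View pics/pull.png

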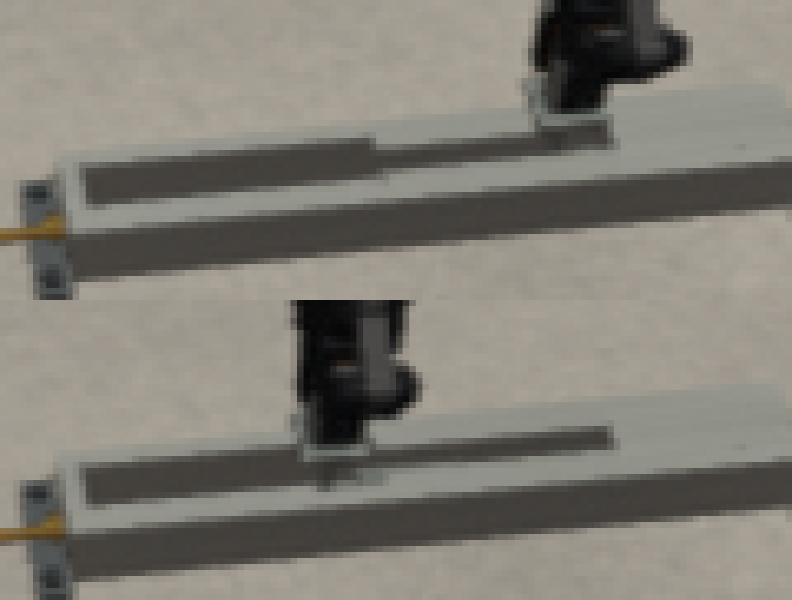

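The pick has drawn back along the slot to the window (lower crop: collar at 335,450). The channel hides the nut from this camera. I'll go on towards the stop, then creep on force.

move_arm(moves=[[0,[-0.005,0,0],[0,0,0]],[0,[-0.005,0,0],[0,0,0]],[0,[-0.005,0,0],[0,0,0]],[0,[-0.005,0,0],[0,0,0]],[0,[-0.005,0,0],[0,0,0]],[0,[-0.005,0,0],[0,0,0]],[0,[-0.005,0,0],[0,0,0]],[0,[-0.004,0,0],[0,0,0]],[0,[-0.003,0,0],[0,0,0]],[0,[-0.002,0,0],[0,0,0]]])

```text
time: 15.55
eef_pos: [0.5545, 0.0749, 0.0682]
tcp_rot: [0.586, 0.81, 0.0, 0.0]
contact_force: [0.4, 0.4, -0.9]
opening: 0.175
finger_force: 78.1
```

move_arm(moves=[[0,[-0.001,0,0],[0,0,0]],[0,[-0.001,0,0],[0,0,0]],[0,[-0.001,0,0],[0,0,0]],[0,[-0.001,0,0],[0,0,0]],[0,[-0.001,0,0],[0,0,0]],[0,[-0.001,0,0],[0,0,0]],[0,[-0.001,0,0],[0,0,0]],[0,[-0.001,0,0],[0,0,0]],[0,[-0.0005,0,0],[0,0,0]],[0,[0,0,0],[0,0,0]]])

```text
time: 16.38
eef_pos: [0.5571, 0.0671, 0.0682]
tcp_rot: [0.586, 0.81, -0.0, 0.0]
contact_force: [0.7, -0.7, -1.7]
opening: 0.177
finger_force: 78.1
```

```bash
python3 st.py;python3 - <<'E'
from h import *
T=read_camera("top")[:,:,::-1];cv2.imwrite("pics/near_t.png",T)
T0=cv2.imread("pics/top0.png")
f=lambda I:cv2.resize(I[195:245,232:312],(640,400),interpolation=3)
cv2.imwrite("pics/near.png",f(T))
g=plane
E
```

```text
t 16.38 rail xy mm [-114.9617   -0.9442] z 0.06824684541616613 F rail [-0.8636 -0.4581] -1.705295168198227 M [ 0.0583 -0.0235 -0.0148] yaw -0.00027663603253977765
```

move_arm(moves=[[0,[-0.001,0,0],[0,0,0]],[0,[-0.001,0,0],[0,0,0]],[0,[-0.001,0,0],[0,0,0]],[0,[-0.001,0,0],[0,0,0]],[0,[-0.001,0,0],[0,0,0]],[0,[-0.001,0,0],[0,0,0]],[0,[-0.001,0,0],[0,0,0]],[0,[-0.001,0,0],[0,0,0]],[0,[-0.0005,0,0],[0,0,0]],[0,[0,0,0],[0,0,0]]])

```text
time: 17.27
eef_pos: [0.5597, 0.059, 0.0683]
tcp_rot: [0.586, 0.81, -0.0, 0.0]
contact_force: [-0.0, 0.3, -1.3]
opening: 0.177
finger_force: 78.1
```

move_arm(moves=[[0,[-0.0003,0,0],[0,0,0]],[0,[-0.0003,0,0],[0,0,0]],[0,[-0.0003,0,0],[0,0,0]],[0,[-0.0003,0,0],[0,0,0]],[0,[-0.0003,0,0],[0,0,0]],[0,[-0.0003,0,0],[0,0,0]],[0,[-0.0002,0,0],[0,0,0]],[0,[0,0,0],[0,0,0]],[0,[0,0,0],[0,0,0]],[0,[0,0,0],[0,0,0]]])

```text
time: 18.1
eef_pos: [0.5603, 0.0572, 0.0682]
tcp_rot: [0.586, 0.81, -0.0, 0.0]
contact_force: [-0.2, -0.6, -1.3]
opening: 0.179
finger_force: 78.1
```

```bash
python3 st.py
```

```text
t 18.1 rail xy mm [-125.3507   -0.9201] z 0.06822472996247018 F rail [-0.467   0.3476] -1.2994022892120862 M [ 0.0327 -0.0222  0.009 ] yaw -0.00018556604780189657
```

move_arm(moves=[[0,[-0.0004,0,0],[0,0,0]],[0,[-0.0004,0,0],[0,0,0]],[0,[-0.0004,0,0],[0,0,0]],[0,[-0.0004,0,0],[0,0,0]],[0,[-0.0004,0,0],[0,0,0]],[0,[-0.0004,0,0],[0,0,0]],[0,[-0.0003,0,0],[0,0,0]],[0,[-0.0003,0,0],[0,0,0]],[0,[0,0,0],[0,0,0]],[0,[0,0,0],[0,0,0]]])

```text
time: 18.93
eef_pos: [0.5612, 0.0543, 0.0682]
tcp_rot: [0.586, 0.81, -0.0, 0.0]
contact_force: [1.0, 0.8, -1.0]
opening: 0.177
finger_force: 78.1
```

move_arm(moves=[[0,[-0.0003,0,0],[0,0,0]],[0,[-0.0003,0,0],[0,0,0]],[0,[-0.0003,0,0],[0,0,0]],[0,[-0.0003,0,0],[0,0,0]],[0,[-0.0003,0,0],[0,0,0]],[0,[0,0,0],[0,0,0]],[0,[0,0,0],[0,0,0]],[0,[0,0,0],[0,0,0]],[0,[0,0,0],[0,0,0]],[0,[0,0,0],[0,0,0]]])

```text
time: 19.77
eef_pos: [0.5617, 0.053, 0.0682]
tcp_rot: [0.586, 0.81, -0.0, 0.0]
contact_force: [-0.1, 0.3, -1.6]
opening: 0.176
finger_force: 78.1
```

```bash
python3 st.py
```

```text
t 19.77 rail xy mm [-129.8265   -0.911 ] z 0.06823335962542659 F rail [ 0.3481 -0.0566] -1.6354492201646775 M [-0.0216  0.0329 -0.0069] yaw -0.00011592610347524933
```

move_arm(moves=[[0,[-0.0003,0,0],[0,0,0]],[0,[-0.0003,0,0],[0,0,0]],[0,[-0.0003,0,0],[0,0,0]],[0,[-0.0003,0,0],[0,0,0]],[0,[-0.0003,0,0],[0,0,0]],[0,[0,0,0],[0,0,0]],[0,[0,0,0],[0,0,0]],[0,[0,0,0],[0,0,0]],[0,[0,0,0],[0,0,0]],[0,[0,0,0],[0,0,0]]])

```text
time: 20.6
eef_pos: [0.5622, 0.0515, 0.0683]
tcp_rot: [0.586, 0.81, -0.0, 0.0]
contact_force: [1.5, 0.4, -1.7]
opening: 0.175
finger_force: 78.1
```

```bash
python3 st.py
```

```text
t 20.6 rail xy mm [-131.3615   -0.9393] z 0.06826207462947458 F rail [-0.0712 -1.5138] -1.6667592326257743 M [ 0.0701 -0.0629  0.0072] yaw -0.0001614558634185024
```

move_arm(moves=[[0,[-0.0003,0,0],[0,0,0]],[0,[-0.0003,0,0],[0,0,0]],[0,[-0.0003,0,0],[0,0,0]],[0,[-0.0003,0,0],[0,0,0]],[0,[0,0,0],[0,0,0]],[0,[0,0,0],[0,0,0]],[0,[0,0,0],[0,0,0]],[0,[0,0,0],[0,0,0]],[0,[0,0,0],[0,0,0]],[0,[0,0,0],[0,0,0]]])

```text
time: 21.43
eef_pos: [0.5625, 0.0504, 0.0682]
tcp_rot: [0.586, 0.81, -0.0, -0.0]
contact_force: [1.0, -0.3, -0.7]
opening: 0.177
finger_force: 78.1
```

```bash
python3 st.py
```

```text
t 21.43 rail xy mm [-132.5264   -0.9121] z 0.06824451131986707 F rail [-0.5523 -0.8562] -0.6671998484011497 M [ 0.0719 -0.0039  0.0542] yaw -0.0001950511000734531
```

move_arm(moves=[[0,[-0.0003,0,0],[0,0,0]],[0,[-0.0003,0,0],[0,0,0]],[0,[-0.0003,0,0],[0,0,0]],[0,[-0.0003,0,0],[0,0,0]],[0,[0,0,0],[0,0,0]],[0,[0,0,0],[0,0,0]],[0,[0,0,0],[0,0,0]],[0,[0,0,0],[0,0,0]],[0,[0,0,0],[0,0,0]],[0,[0,0,0],[0,0,0]]])

```text
time: 22.27
eef_pos: [0.5629, 0.0493, 0.0682]
tcp_rot: [0.586, 0.81, -0.0, 0.0]
contact_force: [0.5, 0.6, -0.9]
opening: 0.173
finger_force: 78.1
```

```bash
python3 st.py
```

```text
t 22.27 rail xy mm [-133.73     -0.9208] z 0.06823200221870075 F rail [ 0.3909 -0.6862] -0.866555201138369 M [0.0583 0.0617 0.0083] yaw -0.0001501888049282168
```

move_arm(moves=[[0,[-0.0003,0,0],[0,0,0]],[0,[-0.0003,0,0],[0,0,0]],[0,[-0.0003,0,0],[0,0,0]],[0,[-0.0003,0,0],[0,0,0]],[0,[0,0,0],[0,0,0]],[0,[0,0,0],[0,0,0]],[0,[0,0,0],[0,0,0]],[0,[0,0,0],[0,0,0]],[0,[0,0,0],[0,0,0]],[0,[0,0,0],[0,0,0]]])

```text
time: 23.1
eef_pos: [0.5631, 0.0484, 0.0682]
tcp_rot: [0.586, 0.81, 0.0, -0.0]
contact_force: [-0.0, 3.1, -0.4]
opening: 0.176
finger_force: 78.0
```

```bash
python3 st.py
```

```text
t 23.1 rail xy mm [-134.6539   -0.8631] z 0.06815307051570603 F rail [ 2.9487 -0.9531] -0.4220500761164072 M [ 0.5474  0.0504 -0.0208] yaw -0.0003255778918222954
```

Contact at about 3 N. A little more, in small steps.

move_arm(moves=[[0,[-0.0001,0,0],[0,0,0]],[0,[-0.0001,0,0],[0,0,0]],[0,[-0.0001,0,0],[0,0,0]],[0,[0,0,0],[0,0,0]],[0,[0,0,0],[0,0,0]],[0,[0,0,0],[0,0,0]],[0,[0,0,0],[0,0,0]],[0,[0,0,0],[0,0,0]],[0,[0,0,0],[0,0,0]],[0,[0,0,0],[0,0,0]]])

```text
time: 23.93
eef_pos: [0.5632, 0.048, 0.0681]
tcp_rot: [0.586, 0.81, 0.0, -0.0]
contact_force: [-1.3, 4.6, -1.3]
opening: 0.179
finger_force: 78.0
```

```bash
python3 st.py
```

```text
t 23.93 rail xy mm [-135.0258   -0.8408] z 0.06814710519585981 F rail [ 4.77   -0.2519] -1.307760554286452 M [ 1.0776  0.1845 -0.0372] yaw -0.00028867399517477384
```

move_arm(moves=[[0,[-0.0001,0,0],[0,0,0]],[0,[-0.0001,0,0],[0,0,0]],[0,[0,0,0],[0,0,0]],[0,[0,0,0],[0,0,0]],[0,[0,0,0],[0,0,0]],[0,[0,0,0],[0,0,0]],[0,[0,0,0],[0,0,0]],[0,[0,0,0],[0,0,0]],[0,[0,0,0],[0,0,0]],[0,[0,0,0],[0,0,0]]])

```text
time: 24.77
eef_pos: [0.5633, 0.0479, 0.0682]
tcp_rot: [0.586, 0.81, 0.0, -0.0]
contact_force: [-0.7, 5.2, -0.7]
opening: 0.174
finger_force: 78.0
```

```bash
python3 st.py
```

```text
t 24.77 rail xy mm [-135.1509   -0.8483] z 0.06817309674174436 F rail [ 5.1289 -0.9213] -0.6612439162889461 M [1.1721 0.2377 0.0075] yaw -0.0003975731127753128
```

Steady bearing of about 5 N. I'll back off to mid-opening and lift out.

move_arm(moves=[[0,[0.001,0,0],[0,0,0]],[0,[0.0015,0,0],[0,0,0]],[0,[0.0015,0,0],[0,0,0]],[0,[0.001,0,0],[0,0,0]],[0,[0,0,0],[0,0,0]],[0,[0,0,-0.002],[0,0,0]],[0,[0,0,-0.003],[0,0,0]],[0,[0,0,-0.004],[0,0,0]],[0,[0,0,-0.006],[0,0,0]],[0,[0,0,-0.008],[0,0,0]]])

```text
time: 25.6
eef_pos: [0.5616, 0.0523, 0.0916]
tcp_rot: [0.586, 0.81, -0.0, -0.0]
contact_force: [0.7, -0.6, -1.4]
opening: 0.176
finger_force: 78.0
```

move_arm(moves=[[0,[0,0,-0.01],[0,0,0]],[0,[0,0,-0.01],[0,0,0]],[0,[0,0,-0.01],[0,0,0]],[0,[0,0,-0.01],[0,0,0]],[0,[0,0,-0.01],[0,0,0]],[0,[0,0,-0.01],[0,0,0]],[0,[0,0,-0.01],[0,0,0]],[0,[0,0,-0.01],[0,0,0]],[0,[0,0,-0.008],[0,0,0]],[0,[0,0,0],[0,0,0]]])

```text
time: 26.43
eef_pos: [0.5632, 0.0523, 0.1818]
tcp_rot: [0.586, 0.81, 0.001, 0.002]
contact_force: [-0.0, 0.1, -0.5]
opening: 0.176
finger_force: 78.0
```

```bash
python3 st.py; python3 - <<'E'
from go import *
plan([.4815,-.2472,.1763],1.8895)
plan([.4815,-.2472,.1763],.629)
E
```

```text
t 26.43 rail xy mm [-130.8997   -2.1206] z 0.18182795597081164 F rail [ 0.118  -0.0174] -0.5457688147023628 M [-0.0367 -0.0449  0.0122] yaw -0.00014470718208249757
t 26.4333 turn [ 0.0038  0.0016 -0.0006] shift [-0.2589 -0.1714  0.0055]
pos [0.5632 0.0523 0.1818] F [-0.0204  0.1175 -0.5458] open 0.1760823200032137
t 26.4333 turn [ 0.0043 -0.001   1.2599] shift [-0.2423  0.1942  0.0055]
pos [0.5632 0.0523 0.1818] F [-0.0204  0.1175 -0.5458] open 0.1760823200032137
```

move_arm(moves=[[0,[-0.0185,-0.01224,0],[0,0,0]],[0,[-0.0185,-0.01224,0],[0,0,0]],[0,[-0.0185,-0.01224,0],[0,0,0]],[0,[-0.0185,-0.01224,0],[0,0,0]],[0,[-0.0185,-0.01224,0],[0,0,0]],[0,[-0.0185,-0.01224,0],[0,0,0]],[0,[-0.0185,-0.01224,0],[0,0,0]],[0,[-0.0185,-0.01224,0],[0,0,0]],[0,[-0.0185,-0.01224,0],[0,0,0]],[0,[-0.0185,-0.01224,0],[0,0,0]]])

```text
time: 27.27
eef_pos: [0.5027, -0.1624, 0.1787]
tcp_rot: [0.586, 0.81, -0.0, -0.001]
contact_force: [-0.3, 0.1, -1.6]
opening: 0.173
finger_force: 78.1
```

move_arm(moves=[[0,[-0.0185,-0.01224,0],[0,0,0]],[0,[-0.0185,-0.01224,0],[0,0,0]],[0,[-0.0185,-0.01224,0],[0,0,0]],[0,[-0.0185,-0.01224,0],[0,0,0]],[0,[0,0,0],[0,0,0.115]],[0,[0,0,0],[0,0,0.115]],[0,[0,0,0],[0,0,0.115]],[0,[0,0,0],[0,0,0.115]],[0,[0,0,0],[0,0,0.115]],[0,[0,0,0],[0,0,0.115]]])

```text
time: 28.1
eef_pos: [0.4797, -0.247, 0.1786]
tcp_rot: [0.827, 0.562, -0.0, -0.001]
contact_force: [-0.8, -0.3, -1.3]
opening: 0.178
finger_force: 78.1
```

move_arm(moves=[[0,[0,0,0],[0,0,0.115]],[0,[0,0,0],[0,0,0.115]],[0,[0,0,0],[0,0,0.115]],[0,[0,0,0],[0,0,0.115]],[0,[0,0,0],[0,0,0.11]],[0,[0,0,0.006],[0,0,0]],[0,[0,0,0],[0,0,0]],[0,[0,0,0],[0,0,0]],[0,[0,0,0],[0,0,0]],[0,[0,0,0],[0,0,0]]])

```text
time: 28.93
eef_pos: [0.4801, -0.2472, 0.1731]
tcp_rot: [0.951, 0.31, -0.0, -0.0]
contact_force: [0.5, -0.5, -1.1]
opening: 0.174
finger_force: 78.1
```

```bash
python3 - <<'E'
from go import *
plan([.4811,-.2470,.1763],.629)
S=read_camera("scene")[:,:,::-1];T=read_camera("top")[:,:,::-1]
S0=cv2.imread("pics/lift.png")[:,:400]
cv2.imwrite("pics/pre2_s.png",S);cv2.imwrite("pics/pre2_t.png",T)
f=lambda I:cv2.resize(I[80:220,110:250],(400,400),interpolation=3)
top=np.hstack([S0,f(S)]);bot=cv2.resize(T[195:245,212:312],(400,200),interpolation=3)
b0=cv2.resize(cv2.imread("pics/top0.png")[195:245,212:312],(400,200),interpolation=3)
cv2.imwrite("pics/fin.png",np.vstack([top,np.hstack([b0,bot])]))
d=cv2.absdiff(cv2.resize(S0,(140,140),interpolation=cv2.INTER_AREA),S[80:220,110:250]).max(2);print(d.max(),(d>40).sum())
E
```

```text
t 28.9333 turn [-0.0002  0.      0.0008] shift [ 0.0009  0.0005 -0.0032]
pos [ 0.4801 -0.2472  0.1731] F [ 0.4618 -0.4915 -1.1311] open 0.17448987706802072
81 130
```

View pics/fin.png

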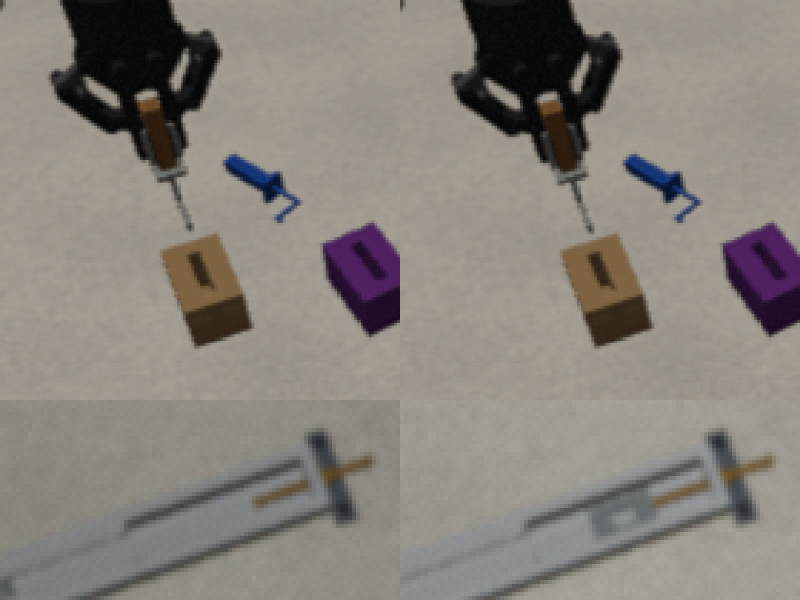

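The nut lies in the window against the brass screw (bottom right crop 622,515). The pick sits unchanged in the grip above its stand. Lowering it back.

move_arm(moves=[[0,[0.0009,0.0005,0.005],[0,0,0]],[0,[0,0,0.01],[0,0,0]],[0,[0,0,0.01],[0,0,0]],[0,[0,0,0.01],[0,0,0]],[0,[0,0,0.01],[0,0,0]],[0,[0,0,0.01],[0,0,0]],[0,[0,0,0.01],[0,0,0]],[0,[0,0,0.005],[0,0,0]],[0,[0,0,0],[0,0,0]],[0,[0,0,0],[0,0,0]]])

```text
time: 29.87
eef_pos: [0.481, -0.247, 0.1028]
tcp_rot: [0.951, 0.309, -0.0, -0.0]
contact_force: [0.3, -0.6, -0.4]
opening: 0.173
finger_force: 78.1
```

```bash
python3 -c "
from go import *
plan([.4815,-.2472,.0650],.629)"
```

```text
t 29.8667 turn [-0.0007  0.0001 -0.0002] shift [0.0002 0.0005 0.0378]
pos [ 0.481  -0.247   0.1028] F [ 0.333  -0.583  -0.4278] open 0.17262325761483016
```

move_arm(moves=[[0,[0.0002,0.0005,0.006],[0,0,0]],[0,[0,0,0.007],[0,0,0]],[0,[0,0,0.007],[0,0,0]],[0,[0,0,0.006],[0,0,0]],[0,[0,0,0.005],[0,0,0]],[0,[0,0,0.003],[0,0,0]],[0,[0,0,0.002],[0,0,0]],[0,[0,0,0.001],[0,0,0]],[0,[0,0,0],[0,0,0]],[0,[0,0,0],[0,0,0]]])

```text
time: 30.7
eef_pos: [0.4817, -0.2475, 0.0664]
tcp_rot: [0.951, 0.309, 0.0, 0.0]
contact_force: [-0.1, -0.1, -0.9]
opening: 0.179
finger_force: 78.1
```

```bash
python3 -c "
from go import *
plan([.4815,-.2472,.0646],.629)"
```

```text
t 30.7 turn [ 0.0004 -0.0001 -0.0002] shift [-0.     -0.0003  0.0018]
pos [ 0.4817 -0.2475  0.0664] F [-0.0663 -0.1274 -0.8714] open 0.17894720131720257
```

move_arm(moves=[[0,[0,0,0.0004],[0,0,0]],[0,[0,0,0.0004],[0,0,0]],[0,[0,0,0.0004],[0,0,0]],[0,[0,0,0.0003],[0,0,0]],[0,[0,0,0],[0,0,0]],[0,[0,0,0],[0,0,0]],[0,[0,0,0],[0,0,0]],[0,[0,0,0],[0,0,0]],[0,[0,0,0],[0,0,0]],[0,[0,0,0],[0,0,0]]], grip_force=30)

```text
time: 31.53
eef_pos: [0.4816, -0.2474, 0.0648]
tcp_rot: [0.951, 0.309, 0.0, 0.0]
contact_force: [-0.4, -0.4, -1.7]
opening: 0.174
finger_force: 78.2
```

move_arm(moves=[[0.22,[0,0,0],[0,0,0]],[0.26,[0,0,0],[0,0,0]],[0.3,[0,0,0],[0,0,0]],[0.4,[0,0,0],[0,0,0]],[0.6,[0,0,0],[0,0,0]],[0.8,[0,0,0],[0,0,0]],[1,[0,0,0],[0,0,0]],[1,[0,0,0],[0,0,0]],[1,[0,0,0],[0,0,0]],[1,[0,0,0],[0,0,0]]])

```text
time: 32.37
eef_pos: [0.4816, -0.2473, 0.0647]
tcp_rot: [0.951, 0.309, 0.0, 0.0]
contact_force: [0.8, 0.4, 0.3]
opening: 1.001
finger_force: 0.0
```

move_arm(moves=[[1,[0,0,-0.005],[0,0,0]],[1,[0,0,-0.012],[0,0,0]],[1,[0,0,-0.02],[0,0,0]],[1,[0,0,-0.02],[0,0,0]],[1,[0,0,-0.02],[0,0,0]],[1,[0,0,-0.02],[0,0,0]],[1,[0,0,-0.02],[0,0,0]],[1,[0,0,-0.015],[0,0,0]],[1,[0,0,0],[0,0,0]],[1,[0,0,0],[0,0,0]]])

```text
time: 33.2
eef_pos: [0.4822, -0.2478, 0.1985]
tcp_rot: [0.951, 0.309, 0.001, 0.001]
contact_force: [0.4, 0.2, -0.1]
opening: 0.999
finger_force: 0.0
```

```bash
python3 - <<'E'
from h import *
S=read_camera("scene")[:,:,::-1];T=read_camera("top")[:,:,::-1]
cv2.imwrite("pics/end_s.png",S);cv2.imwrite("pics/end_t.png",T)
S0=cv2.imread("pics/scene0.png")
d=cv2.absdiff(S0,S).max(2)[140:205,155:205]
print("stand/pick region diff",d.max(),(d>30).sum(),np.argwhere(d>30)[:10]+[140,155])
d=cv2.absdiff(cv2.imread("pics/pre2_t.png"),T).max(2)[195:265,175:315];print("rail vs nut seated",(d>30).sum())
E
```

```text
stand/pick region diff 31 3 [[160 172]
 [163 173]
 [168 174]]
rail vs nut seated 0
```

The stand and pick look the same as at the start (3 pixels differ), the nut has not moved since it was seated, and the gripper is clear. Signing off.

```bash
python3 -c "
from plant import *
print(sign_off())"
```

```text
the job is handed in; nothing more can be done
None
```

The nut was drawn to bear on the brass stop screw at about 5 N and left lying in the window, the pick is back upright in its wooden stand, and the job was handed in at about 33 s.

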